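# Roll-check a turned dowel across the inspection plate

## Task

Roll-check the turned steel dowel on the grey inspection plate: press a fingertip on its top and push sideways, in as many strokes as it needs, so that it rolls across the plate until it lies at rest along the black marked line, centred over it. Roll it rather than drag it, and never pick it up. Leave the punch, bolt, clip and gauge block beside the plate where they are.

Things in the scene. Friction and masses are not known exactly. Their poses are not given: they have to be found in the camera images.
- dowel: Steel dowel, a cylinder 30 mm in diameter, 80 mm long, 0.2 to 0.3 kg, lying on the plate. Origin on its axis, half-way along, 15 mm above the plate (z = 25 mm; top at z = 40 mm). x runs along it; y, z turn as it rolls (z starts upright). It stops within a few mm when let go. A tip drawn over its top rolls it at half the tip's speed and so runs ahead of it: several strokes are needed. Friction 0.5 to 0.7.
- line: The marked line: a straight black line 130 mm long and 4 mm wide drawn across the grey plate, flush with its top. Origin at the middle of the line, at the plate's top (z = 10 mm); x along the line, y across it. The dowel starts roughly parallel to it, 60 to 95 mm away, on its +y or its -y side.
- plate: Flat grey inspection plate, 150 mm (x) by 240 mm (y) by 10 mm thick, fixed to the table; origin at the centre of its underside, at table height. The dowel rolls along y. A 12 mm wide aluminium strip, 5 mm higher than the plate, closes each y end.
- spare_punch: Bystander: dark steel punch, 16 mm in diameter and 53 mm tall, standing on the table beyond the plate's long side that faces away from the robot; origin at the centre of its foot.
- bolt: Bystander: small bolt, 13 x 15 x 36 mm, standing on its head beyond the same side; origin at the centre of its underside.
- clip: Bystander: black moulded clip, 47 x 74 x 31 mm, lying on the table past the left (+y) end of the plate; origin at the centre of its underside.
- gauge_block: Bystander: flat steel gauge block, 22 x 56 x 12 mm, lying on the table past the right (-y) end of the plate; origin at the centre of its underside.
Not all that is in view belongs to the job. What is meant by the dowel is not red, and is the smaller of those in its own colour.

How it is judged:
On the way, in this order (a step that is already met when the one before it is completed fails the run):
1. a finger presses on the dowel from above, so that the plate carries more than the dowel's weight (contact force between the fingers and dowel above 0.3 N and contact force between dowel and plate above 3.3 N).
2. the dowel has turned more than about a third of a turn (2.0 rad) by rolling (angle between dowel's own z axis and vertical above 2 rad).
3. the dowel lies on the marked line (y of dowel in the frame of line between -0.007 and 0.007 m and x of dowel in the frame of line between -0.03 and 0.03 m and angle between the x axis of dowel and the x axis of line, either way round below 0.17 rad and height (world z) of dowel between 0.022 and 0.028 m), for 0.2 s.
At the end, for the whole second after the job is handed in: The dowel lies at rest on the plate with its middle within 7 mm of the line across it and 30 mm of the line's middle along it, parallel to the line within 0.17 rad (10 degrees) (all of step 3 and linear speed of dowel below 0.01 m/s and angular speed of dowel below 0.3 rad/s); the robot touches nothing.
It fails at once if the dowel is lifted more than 10 mm off the plate (height (world z) of dowel above 0.035 m).
It fails at once if the dowel leaves the plate (height (world z) of dowel below 0.018 m).
It fails at once if the punch, bolt, clip or gauge block is moved more than 20 mm (distance of any of spare_punch, bolt, clip, gauge_block from where it was at the start of the episode above 0.02 m).
It also fails if it takes over 45 s, if anything falls off the work surface, if the arm or the gripper's body presses on something with over 40 N, if the wrist force passes 120 N, or if a joint passes its speed limit or range.

## Robot

A 6-joint arm with a two-finger parallel gripper is mounted at the origin on a cart in front of the work surface, level with it; the furniture and walls round the work are solid. World frame = base frame: x ahead of the robot, y to its left, z up, the work surface at z = 0. Lengths are in m, angles in rad, forces in N, time in s.
With the tool pointing down it reaches from about 0.35 to 0.975 m from the base axis. Payload 4.9 kg.
Tool frame: the origin (TCP) lies on the mounting face of the last link; the fingertips stand 173 mm ahead of it and the grasp point (between the pads) lies 155 mm ahead of it; z points along the fingers, y is the direction in which the jaws open and shut (so a half turn about z gives the same grasp; the last joint's range is limited). The gripper opens to 85 mm and grips with 20 to 120 N. Pads are 22 mm wide; open, the fingers measure 114 mm over their backs; the gripper's body (76 mm by 85 mm) begins 54 mm behind the grasp point. The pads swing forward as they close: fully open they stand 13 mm farther back than shut.
Start: joints at [-1.424, 0.053, 1.613, -0, 1.476, -0.119], TCP at [0.164, -0.603, 0.405] pointing down, gripper open.
Joint ranges: [-3.01, 3.01], [-1.01, 2.22], [0.06, 2.58], [-1.02, 4.17], [0.09, 2.62], [-3.14, 3.14]. Speed limits (rad/s): [2.57, 2.57, 3.14, 3.14, 3.14, 3.14].

## Interface

Orientations are given as a rotation vector (axis times angle).
In Python, from station import ctrl gives the robot as it stands. The module is installed in compiled form; this text tells all that it offers.
- The arm moves only by the tool jog_arm, never from a script. Its argument "steps" is a list of rows, each a list of 2 entries, a list of its own where there are three numbers: the shift along the tool's x, y, z in cm, then the turn, a rotation vector about the tool's x, y, z in degrees. In form: [[[tx, ty, tz], [rx, ry, rz]], ...]. A call has 1 to 8 rows; each row shifts and turns the pose as measured when the row begins, along the tool's axes as they then stand; what a row does not reach is not made up. A row lasts 1/10 s, in which the tool goes at most 50 mm and 8.59 degrees, less where a joint would pass 70% of its speed; a pose out of reach is approached as far as the arm can. A call is refused whole if a number of a shift passes 5 or a number of a turn 8.59, either way. A call with a gripper value outside its range is refused whole. "fingers" is the gripper command: -1 is shut, 1 is fully open, values between are in proportion, set as the call begins (left out, the last holds). The fingers move at their own pace and stop on an object; "grip_force" is the grip in N (left out, the last holds). Time passes only in rows, so rows that do not move let the fingers close. It gives the time, the measured TCP pose, the force and the opening at its end, in the units of the state.
- ctrl.get_obs(): the state, without advancing time (a new reading comes with each control period).
- ctrl.get_image(name): name is "side" or "top" or "wrist"; returns the picture (420x560x3 uint8, red, green, blue); there is no depth.
- ctrl.camera_info(name): a dict with "K" (3x3 intrinsics, pixels), "camera_from_world" (4x4, takes a point from world to camera coordinates). Camera axes: x right, y up, looking along -z (the intrinsics and any distortion apply to the point x, -y, -z); pixel columns grow to the right and rows downward; lengths in m; the calibration is good to about 2 mm. The wrist camera is an equidistant fisheye: a pixel r from the principal point sees the ray r / f radians off the axis. A picture is of the moment at which its call begins: read the wrist's pose just before it. camera_info takes no time and is no camera call; for the wrist camera it gives the pose at the moment of the call.
- ctrl.finish_job(): hands the job in, once; it reports no verdict.
The state is a dict: "t": time; "q": joint angles; "dq": joint speeds; "effort": joint torques, N m; "tool_pos": TCP position; "tool_rot": TCP orientation; "contact_force": force on the tool from outside, world axes, zero at the start; "wrist_torque": the same for the moment, N m; "opening": finger opening in m.
Only numpy, scipy, OpenCV 4.12 (cv2) and the standard library are available. Lean on these libraries where they do the work, as an engineer would, in place of code of your own. Each camera call takes 0.05 s, during which the arm holds its last target.

## Working session

There is one attempt and no reset: what is moved stays moved. The work goes in short steps, Python scripts to look and compute and a tool call to move; the robot and the scene stay as the last step left them, time stands still between calls to the robot, and variables do not carry over. Pictures are saved under pics/ and viewed, and the job is handed in when it is done.

Besides the shell and the picture viewer there is one more tool, called after "Request:" by a JSON object that holds its "name" and its "arguments". jog_arm: Moves the arm, as the interface text tells. Its arguments: {"type":"object","properties":{"steps":{"type":"array","items":{"type":"array"}},"fingers":{"type":"number"},"grip_force":{"type":"number"}},"required":["steps"]}

```bash
mkdir -p pics; python3 - <<'E'
from station import ctrl
import cv2
o=ctrl.get_obs()
for k in ("t","tool_pos","tool_rot","contact_force","opening"): print(k,o[k])
for n in ("top","side"):
    im=ctrl.get_image(n); cv2.imwrite(f"pics/{n}0.png",im[:,:,::-1])
    c=ctrl.camera_info(n); print(n,c)
E
```

```text
t 0.0
tool_pos [ 0.16414844 -0.60278483  0.40344785]
tool_rot [-3.11182822e+00 -4.15982441e-01  9.97645313e-05]
contact_force [-0.25292444  0.35870463 -1.09294635]
opening 0.08536533935753789
top {'K': array([[475.08747908,   0.        , 282.48970694],
       [  0.        , 475.08747908, 202.4402528 ],
       [  0.        ,   0.        ,   1.        ]]), 'camera_from_world': array([[-1.67425859e-02, -9.99859070e-01, -1.23565869e-03,
         3.76052486e-02],
       [ 9.92641244e-01, -1.67699317e-02,  1.19925521e-01,
        -4.84647946e-01],
       [-1.19929342e-01,  7.81297569e-04,  9.92782122e-01,
        -1.14763057e+00],
       [ 0.00000000e+00,  0.00000000e+00,  0.00000000e+00,
         1.00000000e+00]])}
side {'K': array([[395.74902909,   0.        , 277.71434283],
       [  0.        , 395.74902909, 213.18002687],
       [  0.        ,   0.        ,   1.        ]]), 'camera_from_world': array([[ 0.99992562,  0.01106786,  0.00512469, -0.49217466],
       [-0.01064356,  0.58664767,  0.80977233, -0.02360552],
       [ 0.00595606, -0.80976664,  0.58672184, -0.87677524],
       [ 0.        ,  0.        ,  0.        ,  1.        ]])}
```

View pics/top0.png

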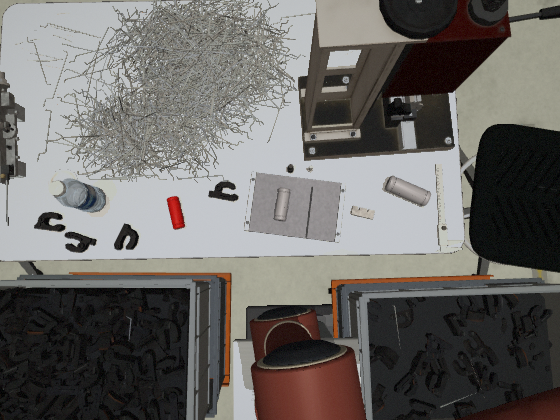

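View pics/side0.png

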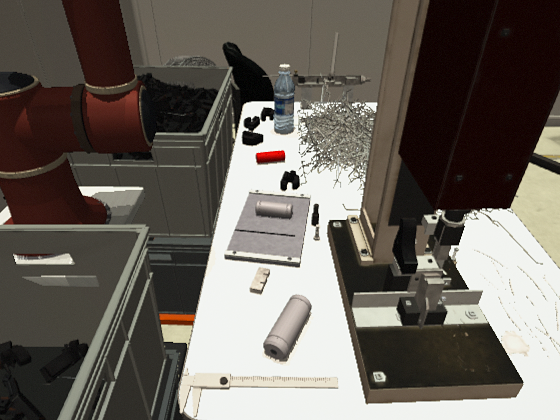

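Candidates in the top view are the small grey cylinder on the plate (282,204), the large grey cylinder (407,190) and the red cylinder (176,212). The dowel is the one at (282,204): it isn't red, it's the smaller of the two grey ones, and it lies on the plate. I'll confirm that in a crop and measure.

```bash
cat > h.py <<'E'
import numpy as np, cv2
from station import ctrl
def ray(name,uv,z):
    c=ctrl.camera_info(name);K=c["K"];T=c["camera_from_world"]
    d=np.linalg.inv(K)@np.array([uv[0],uv[1],1.]); d=np.array([d[0],-d[1],-d[2]])
    R=T[:3,:3];o=-R.T@T[:3,3];d=R.T@d
    return o+d*(z-o[2])/d[2]
def proj(name,p):
    c=ctrl.camera_info(name);q=c["camera_from_world"]@np.append(p,1);q=c["K"]@np.array([q[0],-q[1],-q[2]]);return q[:2]/q[2]
E
python3 - <<'E'
from h import *
im=cv2.imread("pics/top0.png")
cr=im[155:255,235:435]; cv2.imwrite("pics/crop0.png",cv2.resize(cr,None,fx=4,fy=4,interpolation=cv2.INTER_CUBIC))
s=cv2.imread("pics/side0.png")[170:280,215:335]; cv2.imwrite("pics/crops0.png",cv2.resize(s,None,fx=5,fy=5,interpolation=cv2.INTER_CUBIC))
for uv,z in [((251,173),.015),((345,183),.015),((338,241),.015),((245,231),.015),((282,204),.04),((309,187),.01),((309,237),.01),((290,167),.05),((310,168),.036)]: print(uv,ray("top",uv,z).round(4))
E
```

```text
(251, 173) [0.5632 0.1077 0.015 ]
(345, 183) [ 0.5336 -0.1288  0.015 ]
(338, 241) [ 0.3882 -0.1067  0.015 ]
(245, 231) [0.4169 0.1239 0.015 ]
(282, 204) [0.4801 0.0307 0.04  ]
(309, 187) [ 0.5257 -0.0382  0.01  ]
(309, 237) [ 0.3995 -0.0353  0.01  ]
(290, 167) [0.57   0.0096 0.05  ]
(310, 168) [ 0.5694 -0.0403  0.036 ]
```

View pics/crop0.png

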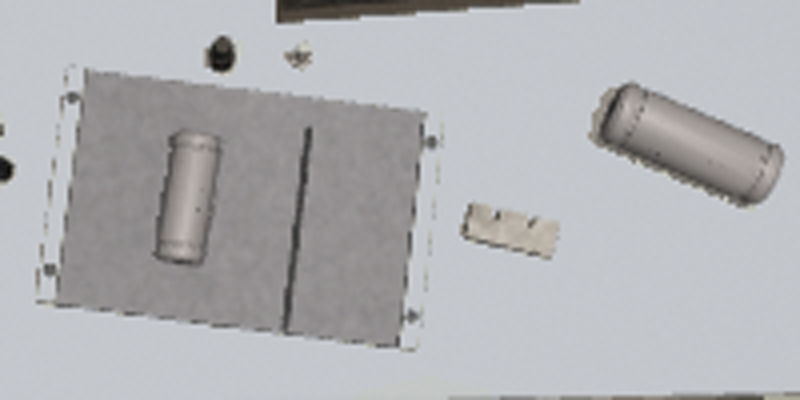

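View pics/crops0.png

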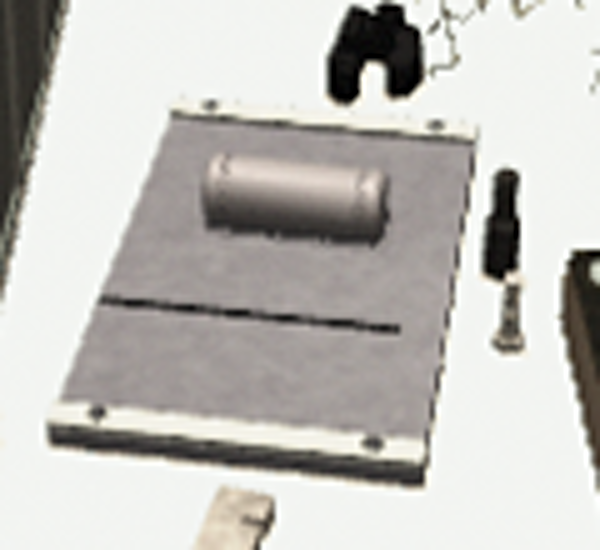

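The crops confirm it: the grey dowel is on the plate at crop (188,197), with the black line to its right from (308,130) to (287,330). Next, precise measurements with masks.

```bash
cat >> h.py <<'E'
def unit(d): return d/np.linalg.norm(d)
def line_fit():
    im=cv2.imread("pics/top0.png"); g=cv2.cvtColor(im,cv2.COLOR_BGR2GRAY).astype(float)
    P=[]
    for v in range(190,237):
        u0=312-(v-187.5)*5.25/50
        us=np.arange(int(u0)-5,int(u0)+7); w=np.clip(125-g[v,us],0,None)
        w=np.clip(np.median(g[v,us])-15-g[v,us],0,None)
        if w.sum()>10: P.append(ray("top",((us*w).sum()/w.sum(),v),.01)[:2])
    P=np.array(P); vx,vy,x,y=cv2.fitLine(P.astype(np.float32),cv2.DIST_HUBER,0,.001,.001).ravel()
    return np.array([x,y]),np.array([vx,vy])*np.sign(vx),P
E
python3 - <<'E'
from h import *
c,d,P=line_fit(); print("line",c,d,len(P),np.degrees(np.arctan2(d[1],d[0])))
a=ray("top",(312,187.2),.01)[:2]; b=ray("top",(306.7,237.8),.01)[:2]; print(a,b,(a+b)/2,np.linalg.norm(a-b))
im=cv2.imread("pics/top0.png");hsv=cv2.cvtColor(im,cv2.COLOR_BGR2HSV);g=cv2.cvtColor(im,cv2.COLOR_BGR2GRAY)
for v in (195,204,212): print(v,g[v,268:300].tolist())
E
```

```text
line [ 0.45983702 -0.03568616] [ 0.98988163 -0.14189556] 47 -8.157549
[ 0.52506199 -0.04578708] [ 0.3976526  -0.02947738] [ 0.4613573  -0.03763223] 0.12844904826318554
195 [145, 142, 140, 138, 139, 136, 138, 141, 141, 81, 109, 127, 139, 155, 164, 177, 170, 166, 156, 146, 131, 106, 137, 146, 146, 144, 145, 151, 150, 146, 147, 146]
204 [144, 143, 139, 140, 139, 143, 142, 87, 86, 126, 138, 151, 161, 173, 179, 175, 161, 152, 137, 113, 120, 133, 146, 144, 142, 141, 145, 145, 144, 141, 144, 146]
212 [140, 141, 141, 142, 140, 139, 91, 102, 133, 143, 155, 171, 179, 185, 171, 156, 145, 132, 99, 120, 149, 148, 144, 145, 143, 141, 141, 144, 142, 144, 145, 146]
```

Request:
{"name": "jog_arm", "arguments": {"steps": [[[0, 0, 0], [0, 0, 7.7]], [[0, 0, 0], [0, 0, 7.7]], [[0, 0, 0], [0, 0, 7.6]], [[1.6, -4.9, 0], [0, 0, 0]], [[1.6, -4.9, 0], [0, 0, 0]], [[1.6, -4.9, 0], [0, 0, 0]], [[1.6, -4.9, 0], [0, 0, 0]], [[1.6, -4.9, 0], [0, 0, 0]]], "fingers": -1}}

```text
t: 0.9
tool_pos: [0.2764, -0.3783, 0.3976]
tool_rot: [-3.119, 0.254, 0.006]
contact_force: [0.9, -0.3, 0.9]
opening: 0.0001
```

```bash
cat >> h.py <<'E'
from scipy.spatial.transform import Rotation as Ro
YAW=-8.0
def todo(tip):
    o=ctrl.get_obs();R=Ro.from_rotvec(o["tool_rot"]);p=o["tool_pos"]
    a=np.radians(YAW);X=np.array([np.cos(a),np.sin(a),0]);Z=np.array([0,0,-1.]);Y=np.cross(Z,X)
    G=Ro.from_matrix(np.c_[X,Y,Z])
    tp=np.array(tip)-.173*Z
    print("t",o["t"],"tip",(p+R.apply([0,0,.173])).round(4),"F",o["contact_force"].round(2),"open",round(o["opening"],4))
    print("shift cm",(R.inv().apply(tp-p)*100).round(2),"turn deg",np.degrees((R.inv()*G).as_rotvec()).round(2))
E
python3 -c "
from h import *
todo([.478,.045,.15])"
```

```text
t 0.9 tip [ 0.2759 -0.376   0.2246] F [ 0.87 -0.32  0.85] open 0.0001
shift cm [ 13.08 -44.94   7.94] turn deg [-0.7   0.27 -1.31]
```

Request:
{"name": "jog_arm", "arguments": {"steps": [[[1.4, -4.9, 0.8], [-0.7, 0.3, -1.3]], [[1.4, -4.9, 0.8], [0, 0, 0]], [[1.4, -4.9, 0.8], [0, 0, 0]], [[1.4, -4.9, 0.8], [0, 0, 0]], [[1.4, -4.9, 0.8], [0, 0, 0]], [[1.4, -4.9, 0.8], [0, 0, 0]], [[1.4, -4.9, 0.8], [0, 0, 0]], [[1.4, -4.9, 0.8], [0, 0, 0]]]}}

```text
t: 1.7
tool_pos: [0.434, -0.0158, 0.3353]
tool_rot: [3.131, -0.223, 0.009]
contact_force: [1.1, -0.7, 0.4]
opening: -0.0
```

```bash
python3 -c "
from h import *
todo([.478,.045,.15])
c=ctrl.camera_info('wrist');print(c)
cv2.imwrite('pics/w1.png',ctrl.get_image('wrist')[:,:,::-1])"
```

```text
t 1.7 tip [ 0.4349 -0.0164  0.1623] F [ 1.14 -0.7   0.45] open -0.0
shift cm [ 3.49 -6.65  1.23] turn deg [ 0.14 -0.33 -0.16]
{'K': array([[325.1922621 ,   0.        , 276.79606526],
       [  0.        , 325.1922621 , 209.22980117],
       [  0.        ,   0.        ,   1.        ]]), 'camera_from_world': array([[-0.1409876 , -0.99000616,  0.00320969,  0.04381789],
       [ 0.94481051, -0.13551829, -0.29827488, -0.39623515],
       [ 0.29572894, -0.03902051,  0.95447462, -0.44309475],
       [ 0.        ,  0.        ,  0.        ,  1.        ]])}
```

View pics/w1.png

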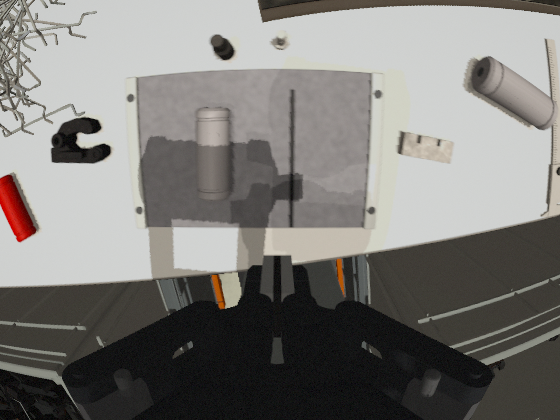

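The wrist view shows the dowel at (213,152), the line at (292,90–225), and the shut fingertips at (275,257). I'll measure both with the fisheye model.

```bash
cat >> h.py <<'E'
def wray(c,uv,z):
    K=c["K"];T=c["camera_from_world"];a=np.array([(uv[0]-K[0,2]),(uv[1]-K[1,2])]);r=np.hypot(*a);th=r/K[0,0]
    d=np.array([a[0]/r*np.sin(th),-a[1]/r*np.sin(th),-np.cos(th)])
    R=T[:3,:3];o=-R.T@T[:3,3];d=R.T@d
    return o+d*(z-o[2])/d[2]
def wproj(c,p):
    K=c["K"];q=c["camera_from_world"]@np.append(p,1);q=np.array([q[0],-q[1],-q[2]]);s=np.hypot(q[0],q[1]);th=np.arctan2(s,q[2])
    return K[:2,2]+K[0,0]*th*q[:2]/s
E
python3 - <<'E'
from h import *
c=ctrl.camera_info('wrist')
im=cv2.imread('pics/w1.png')
cv2.imwrite('pics/w1c.png',cv2.resize(im[80:235,185:315],None,fx=3.8,fy=3.8,interpolation=cv2.INTER_CUBIC))
cv2.imwrite('pics/w1f.png',cv2.resize(im[230:330,220:330],None,fx=5,fy=5,interpolation=cv2.INTER_CUBIC))
a=wray(c,(292.5,90),.01);b=wray(c,(291.5,226),.01);print(a,b,(a+b)/2,np.degrees(np.arctan2(*(a-b)[1::-1])),np.linalg.norm(a-b))
a=wray(c,(213,108),.035);b=wray(c,(214.5,198),.03);print(a,b)
for uv in [(196.5,152),(213.5,152),(231,152)]: print(wray(c,uv,.025))
o=ctrl.get_obs();R=Ro.from_rotvec(o["tool_rot"])
for x in(-.011,0,.011): print(x,[wproj(c,o["tool_pos"]+R.apply([x,y,.173])).round(0).tolist() for y in (-.0145,0,.0145)])
E
```

```text
[ 0.52893637 -0.03685056  0.01      ] [ 0.40276796 -0.02006755  0.01      ] [ 0.46585217 -0.02845905  0.01      ] -7.577045385512252 0.12727975457087198
[0.52252388 0.03081588 0.035     ] [0.44522726 0.04385117 0.03      ]
[0.48745722 0.05362804 0.025     ]
[0.48502034 0.03851339 0.025     ]
[0.48265618 0.02325504 0.025     ]
-0.011 [[247.0, 291.0], [275.0, 292.0], [304.0, 291.0]]
0 [[246.0, 273.0], [275.0, 273.0], [304.0, 273.0]]
0.011 [[245.0, 253.0], [275.0, 253.0], [305.0, 253.0]]
```

View pics/w1c.png

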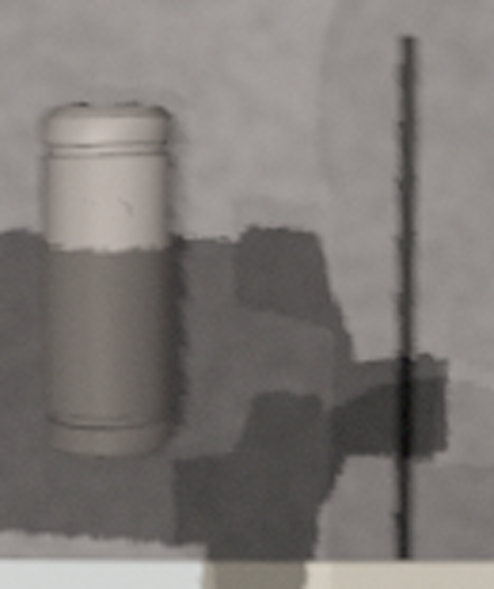

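View pics/w1f.png

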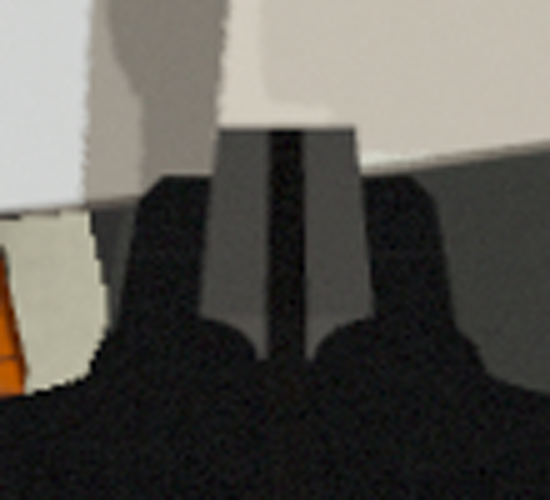

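The wrist and top views disagree because the arm was still settling when I read the camera pose. I'll retake now it's at rest.

```bash
cat >> h.py <<'E'
def wsnap(fn):
    c=ctrl.camera_info('wrist'); im=ctrl.get_image('wrist')[:,:,::-1].copy(); cv2.imwrite(fn,im)
    c2=ctrl.camera_info('wrist'); print("cam drift",np.abs(c["camera_from_world"]-c2["camera_from_world"])[:3,3].max()); return c,im
E
python3 - <<'E'
from h import *
c,im=wsnap('pics/w2.png')
cv2.imwrite('pics/w2c.png',cv2.resize(im[80:235,185:335],None,fx=3.8,fy=3.8,interpolation=cv2.INTER_CUBIC))
todo([.478,.045,.15])
np.save('c2.npy',c["camera_from_world"])
E
```

```text
cam drift 0.0047430181888991965
t 1.8 tip [ 0.4347 -0.0133  0.1611] F [ 1.05 -0.48 -0.16] open -0.0002
shift cm [ 3.55 -6.35  1.11] turn deg [ 0.01 -0.13  0.33]
```

View pics/w2c.png

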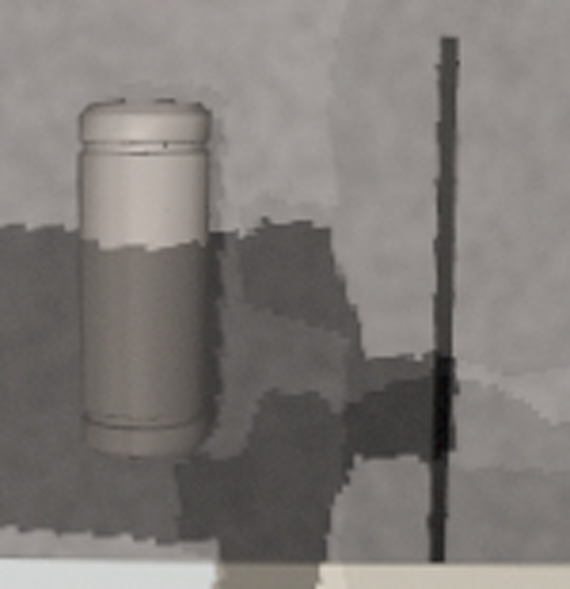

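```bash
python3 - <<'E'
from h import *
c=ctrl.camera_info('wrist'); c["camera_from_world"]=np.load('c2.npy')
f=lambda x,y:(185+x/3.8,80+y/3.8)
a=wray(c,f(449,37),.01);b=wray(c,f(437,560),.01);print(a,b,(a+b)/2,np.degrees(np.arctan2(*(a-b)[1::-1])),np.linalg.norm(a-b))
for v in (180,280,400):
  for u in ((80+(v-180)*.018),(209+(v-180)*0.005)): print(v,wray(c,f(u,v),.025))
print(wray(c,f(145,101),.035),wray(c,f(147,458),.025))
E
```

```text
[ 0.52805407 -0.04625768  0.01      ] [ 0.40026154 -0.02803062  0.01      ] [ 0.46415781 -0.03714415  0.01      ] -8.117355659154988 0.12908585373788328
180 [0.50734576 0.041449   0.025     ]
180 [0.50257975 0.01225383 0.025     ]
280 [0.48453643 0.04493338 0.025     ]
280 [0.48002145 0.01561167 0.025     ]
400 [0.45652699 0.04957915 0.025     ]
400 [0.45229024 0.01992693 0.025     ]
[0.52224009 0.02225203 0.035     ] [0.44052149 0.03713672 0.025     ]
```

```bash
cat >> h.py <<'E'
YAW=-8.1
_a=np.radians(YAW);U=np.array([np.cos(_a),np.sin(_a)]);V=np.array([np.sin(_a),-np.cos(_a)]);L0=np.array([.462,-.0372])
def go(u,s,z): # mm
    todo(list(L0+u/1000*U+s/1000*V)+[z/1000]); 
    o=ctrl.get_obs();p=o["tool_pos"]+Ro.from_rotvec(o["tool_rot"]).apply([0,0,.173]);q=(p[:2]-L0)*1000
    print("tip u,s,z mm",(q@U).round(1),(q@V).round(1),(p[2]*1000).round(1))
E
python3 -c "
from h import *
go(10,-74,60)"
```

```text
t 1.8 tip [ 0.4347 -0.0133  0.1611] F [ 1.05 -0.48 -0.16] open -0.0002
shift cm [ 4.1  -5.39 10.12] turn deg [ 0.01 -0.13  0.43]
tip u,s,z mm -30.4 -19.8 161.1
```

Request:
{"name": "jog_arm", "arguments": {"steps": [[[1.4, -1.8, 2], [0, 0, 0.4]], [[1.4, -1.8, 2], [0, 0, 0]], [[1.3, -1.8, 2], [0, 0, 0]], [[0, 0, 2], [0, 0, 0]], [[0, 0, 2], [0, 0, 0]], [[0, 0, 0], [0, 0, 0]]]}}

```text
t: 2.4
tool_pos: [0.484, 0.0366, 0.2305]
tool_rot: [3.131, -0.215, 0.004]
contact_force: [-0.6, -0.0, 0.0]
opening: 0.0
```

```bash
python3 -c "
from h import *
go(10,-74,45)"
```

```text
t 2.4 tip [0.4843 0.0361 0.0575] F [-0.61 -0.05  0.  ] open 0.0
shift cm [-0.14  0.22  1.25] turn deg [ 0.16 -0.14  0.23]
tip u,s,z mm 11.8 -75.7 57.5
```

Request:
{"name": "jog_arm", "arguments": {"steps": [[[-0.1, 0.2, 1.2], [0.2, -0.1, 0.2]], [[0, 0, 0.2], [0, 0, 0]], [[0, 0, 0.1], [0, 0, 0]], [[0, 0, 0.1], [0, 0, 0]]]}}

```text
t: 2.8
tool_pos: [0.4832, 0.0331, 0.2157]
tool_rot: [-3.133, 0.225, -0.006]
contact_force: [-0.7, 0.2, -0.1]
opening: 0.0003
```

```bash
python3 -c "
from h import *
go(10,-74,40)"
```

```text
t 2.8 tip [0.4838 0.0331 0.0427] F [-0.73  0.16 -0.05] open 0.0003
shift cm [-0.11 -0.15  0.27] turn deg [-0.05 -0.2  -0.12]
tip u,s,z mm 11.7 -72.7 42.7
```

Request:
{"name": "jog_arm", "arguments": {"steps": [[[0, -0.2, 0.2], [0, 0, 0]], [[0, 0, 0.2], [0, 0, 0]], [[0, 0, 0.2], [0, 0, 0]], [[0, 0, 0.2], [0, 0, 0]]]}}

```text
t: 3.2
tool_pos: [0.485, 0.0353, 0.2131]
tool_rot: [-3.133, 0.225, -0.004]
contact_force: [-8.5, 1.7, 15.8]
opening: -0.0003
```

```bash
python3 -c "
from h import *
go(10,-74,40)"
```

```text
t 3.2 tip [0.4855 0.0354 0.0401] F [-8.5   1.69 15.84] open -0.0003
shift cm [-0.25  0.1   0.01] turn deg [-0.05 -0.15 -0.11]
tip u,s,z mm 13.0 -75.2 40.1
```

Request:
{"name": "jog_arm", "arguments": {"steps": [[[-0.1, 0.4, 0.05], [0, 0, 0]], [[-0.05, 0.4, 0.1], [0, 0, 0]], [[-0.05, 0.4, 0.1], [0, 0, 0]]]}}

```text
t: 3.5
tool_pos: [0.4824, 0.0238, 0.2132]
tool_rot: [-3.133, 0.222, -0.01]
contact_force: [-3.7, 0.8, 10.3]
opening: -0.0001
```

```bash
python3 -c "
from h import *
go(10,-74,40)
wsnap('pics/w3.png')"
```

```text
t 3.5 tip [0.4835 0.0239 0.0402] F [-3.75  0.79 10.28] open -0.0001
shift cm [-0.16 -1.08  0.02] turn deg [-0.08 -0.34 -0.02]
tip u,s,z mm 12.6 -63.5 40.2
cam drift 0.00036459492786992953
```

View pics/w3.png

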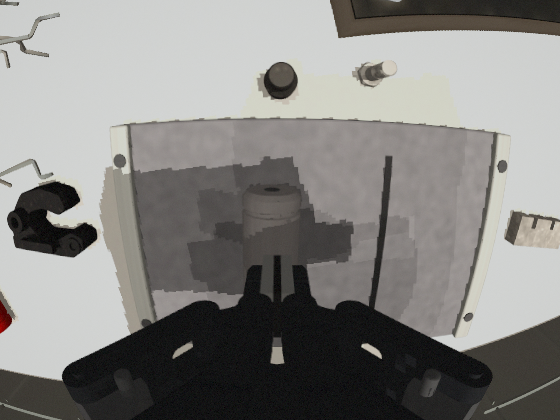

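Request:
{"name": "jog_arm", "arguments": {"steps": [[[-0.1, 0.4, 0.1], [0, 0, 0]], [[-0.05, 0.4, 0.1], [0, 0, 0]], [[-0.05, 0.3, 0.1], [0, 0, 0]], [[0, 0, -0.6], [0, 0, 0]], [[0, 0, -0.5], [0, 0, 0]], [[0, -0.8, 0], [0, 0, 0]], [[0, 0, 0], [0, 0, 0]]]}}

```text
t: 4.25
tool_pos: [0.4808, 0.0196, 0.2242]
tool_rot: [-3.133, 0.226, -0.014]
contact_force: [0.9, 0.9, 0.2]
opening: 0.0002
```

```bash
python3 - <<'E'
from h import *
go(10,-62,42)
wsnap('pics/w4.png')
cv2.imwrite('pics/t4.png',cv2.resize(ctrl.get_image('top')[155:255,235:365,::-1],None,fx=5,fy=5,interpolation=cv2.INTER_CUBIC))
E
```

```text
t 4.25 tip [0.4824 0.0196 0.0512] F [0.88 0.86 0.23] open 0.0002
shift cm [-0.07 -0.31  0.92] turn deg [-0.08 -0.52 -0.14]
tip u,s,z mm 12.2 -59.1 51.2
cam drift 0.00034100017249344416
```

View pics/w4.png

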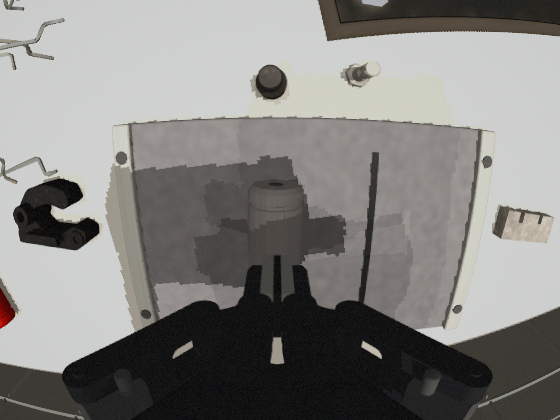

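View pics/t4.png

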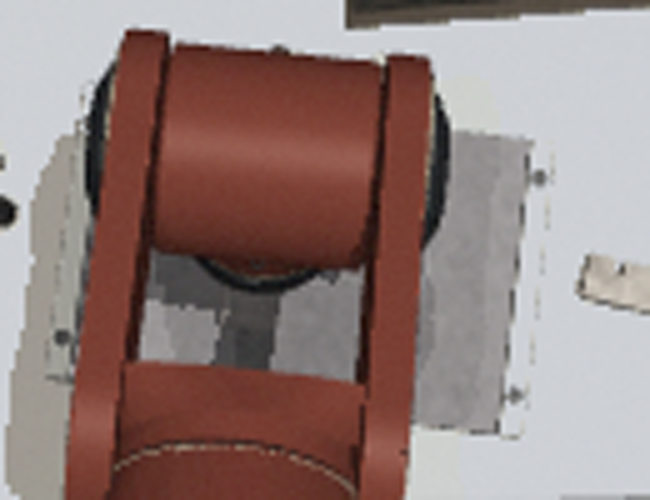

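```bash
cat >> h.py <<'E'
def ds(l,r,v,z=.025,c=None):
    c=c or ctrl.camera_info('wrist')
    a=(wray(c,(l,v),z)[:2]-L0)*1000;b=(wray(c,(r,v),z)[:2]-L0)*1000
    print("u",(a@U).round(1),"s",(a@V).round(1),(b@V).round(1),"mid",((a+b)/2@V).round(1))
E
python3 - <<'E'
from h import *
im=cv2.imread('pics/w4.png');g=cv2.cvtColor(im,cv2.COLOR_BGR2GRAY)
for v in (200,220,240): print(v,g[v,236:320].tolist())
cv2.imwrite('pics/w4c.png',cv2.resize(im[165:275,225:335],None,fx=5,fy=5,interpolation=cv2.INTER_CUBIC))
ds(247.5,306,220); ds(373.5,378,200,.01)
E
```

```text
200 [80, 80, 81, 81, 79, 80, 77, 79, 79, 80, 76, 76, 74, 77, 82, 83, 85, 86, 86, 89, 93, 93, 91, 90, 91, 90, 92, 96, 96, 94, 98, 98, 98, 100, 99, 98, 98, 98, 98, 99, 98, 98, 99, 97, 99, 100, 98, 96, 98, 97, 97, 95, 95, 91, 91, 89, 88, 88, 87, 86, 85, 83, 82, 78, 77, 75, 68, 62, 82, 83, 84, 136, 145, 145, 144, 143, 142, 141, 141, 140, 139, 140, 141, 140]
220 [59, 61, 64, 58, 62, 61, 65, 62, 63, 65, 62, 73, 72, 73, 78, 80, 83, 80, 85, 85, 88, 88, 88, 88, 88, 90, 91, 92, 93, 92, 91, 91, 92, 94, 93, 90, 92, 91, 91, 91, 78, 73, 73, 73, 73, 75, 74, 73, 74, 74, 73, 71, 69, 69, 71, 71, 72, 70, 70, 71, 73, 70, 68, 69, 68, 68, 60, 60, 62, 61, 61, 62, 66, 63, 64, 62, 64, 65, 64, 61, 62, 60, 64, 59]
240 [73, 75, 74, 74, 76, 77, 76, 78, 74, 74, 72, 71, 63, 62, 65, 69, 68, 67, 69, 66, 70, 69, 68, 68, 70, 69, 71, 70, 71, 69, 70, 74, 74, 74, 73, 74, 72, 74, 75, 74, 76, 72, 73, 74, 74, 74, 74, 72, 73, 75, 72, 71, 72, 70, 68, 66, 69, 70, 73, 70, 67, 68, 68, 67, 66, 63, 62, 61, 61, 60, 57, 59, 62, 61, 59, 61, 61, 60, 58, 61, 61, 60, 60, 62]
u 30.9 s -74.0 -41.9 mid -58.0
u 38.2 s 0.4 3.3 mid 1.9
```

View pics/w4c.png

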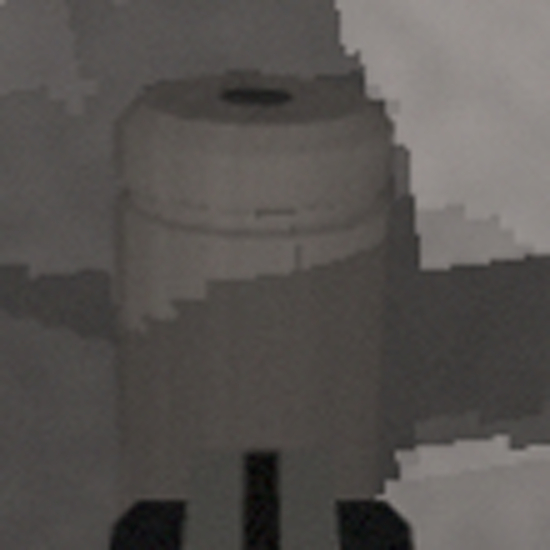

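Request:
{"name": "jog_arm", "arguments": {"steps": [[[-0.2, -0.5, 0.6], [0, -0.5, 0]], [[0, 0, 0.4], [0, 0, 0]], [[0, 0, 0.2], [0, 0, 0]], [[0, 0, 0.15], [0, 0, 0]], [[-0.1, 0.4, 0.1], [0, 0, 0]], [[-0.1, 0.4, 0.1], [0, 0, 0]], [[-0.05, 0.4, 0.1], [0, 0, 0]]]}}

```text
t: 5.05
tool_pos: [0.478, 0.0141, 0.2132]
tool_rot: [-3.133, 0.221, 0.001]
contact_force: [-3.5, 0.2, 7.9]
opening: -0.0003
```

```bash
python3 -c "
from h import *
go(10,-54,40)"
```

```text
t 5.05 tip [0.4778 0.0144 0.0402] F [-3.55  0.21  7.9 ] open -0.0003
shift cm [ 0.14 -0.09  0.02] turn deg [-0.06  0.06  0.01]
tip u,s,z mm 8.4 -53.3 40.2
```

Request:
{"name": "jog_arm", "arguments": {"steps": [[[0, 0.4, 0.1], [0, 0, 0]], [[0, 0.4, 0.1], [0, 0, 0]], [[0, 0.4, 0.1], [0, 0, 0]], [[0, 0, -0.6], [0, 0, 0]], [[0, 0, -0.4], [0, 0, 0]], [[0, -1.0, 0], [0, 0, 0]], [[0, 0, 0], [0, 0, 0]]]}}

```text
t: 5.75
tool_pos: [0.4782, 0.0127, 0.2228]
tool_rot: [-3.131, 0.222, 0.009]
contact_force: [0.1, -0.5, 0.3]
opening: -0.0002
```

```bash
python3 - <<'E'
from h import *
go(10,-53,40)
c,im=wsnap('pics/w5.png');g=cv2.cvtColor(im,cv2.COLOR_BGR2GRAY)
cv2.imwrite('pics/w5c.png',cv2.resize(im[145:275,225:385],None,fx=4.5,fy=4.5,interpolation=cv2.INTER_CUBIC))
E
```

```text
t 5.75 tip [0.4772 0.0132 0.0498] F [ 0.11 -0.5   0.33] open -0.0002
shift cm [ 0.11 -0.13  0.98] turn deg [-0.12  0.35  0.  ]
tip u,s,z mm 7.9 -52.1 49.8
cam drift 0.00042876655361587246
```

View pics/w5c.png

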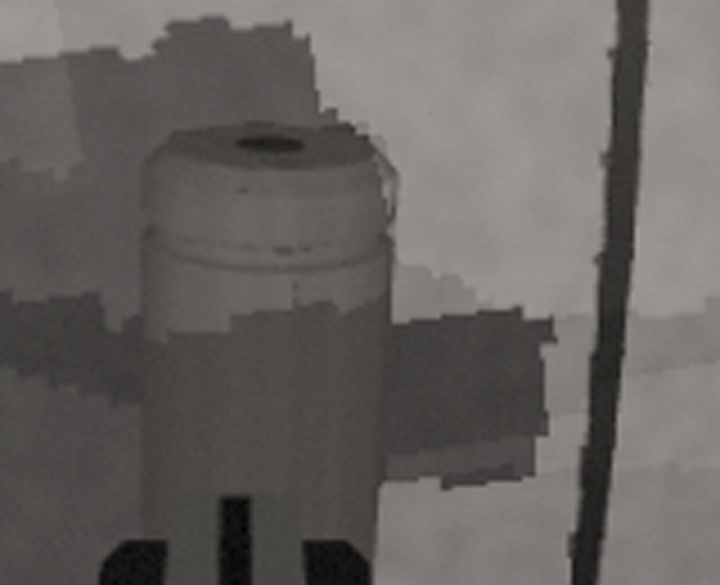

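```bash
python3 - <<'E'
from h import *
ds(256.6,311.7,222.8); ds(356.6,363.9,222.8,.01);ds(256.6,310,242.8)
E
```

```text
u 25.2 s -62.0 -31.9 mid -47.0
u 19.6 s -2.6 2.0 mid -0.3
u 13.3 s -62.3 -32.4 mid -47.3
```

Request:
{"name": "jog_arm", "arguments": {"steps": [[[0, -0.1, 0.6], [0, 0.3, 0]], [[0, 0, 0.3], [0, 0, 0]], [[0, 0, 0.2], [0, 0, 0]], [[0, 0, 0.1], [0, 0, 0]], [[0, 0.4, 0.1], [0, 0, 0]], [[0, 0.4, 0.1], [0, 0, 0]], [[0, 0.4, 0.1], [0, 0, 0]]]}}

```text
t: 6.5
tool_pos: [0.478, 0.0025, 0.2132]
tool_rot: [-3.131, 0.218, 0.014]
contact_force: [-4.8, 0.8, 10.6]
opening: -0.0003
```

```bash
python3 -c "
from h import *
go(10,-42,40)"
```

```text
t 6.5 tip [0.4766 0.0031 0.0402] F [-4.85  0.8  10.57] open -0.0003
shift cm [-0.03 -0.04  0.02] turn deg [-0.11  0.5   0.15]
tip u,s,z mm 8.7 -41.9 40.2
```

Request:
{"name": "jog_arm", "arguments": {"steps": [[[0, 0.4, 0.1], [0, 0, 0]], [[0, 0.4, 0.1], [0, 0, 0]], [[0, 0.4, 0.1], [0, 0, 0]], [[0, 0, -0.6], [0, 0, 0]], [[0, 0, -0.4], [0, 0, 0]], [[0, -1.2, 0], [0, 0.5, 0]], [[0, 0, 0], [0, 0, 0]]]}}

```text
t: 7.2
tool_pos: [0.4785, 0.0027, 0.2229]
tool_rot: [-3.131, 0.219, 0.006]
contact_force: [-0.1, -0.9, 0.1]
opening: -0.0001
```

```bash
python3 - <<'E'
from h import *
go(10,-41,40)
c,im=wsnap('pics/w6.png')
cv2.imwrite('pics/w6c.png',cv2.resize(im[145:275,225:385],None,fx=4.5,fy=4.5,interpolation=cv2.INTER_CUBIC))
E
```

```text
t 7.2 tip [0.4779 0.0034 0.0499] F [-0.09 -0.91  0.07] open -0.0001
shift cm [-0.07  0.09  0.99] turn deg [-0.17  0.24  0.08]
tip u,s,z mm 10.0 -42.4 49.9
cam drift 0.0005185835643171793
```

View pics/w6c.png

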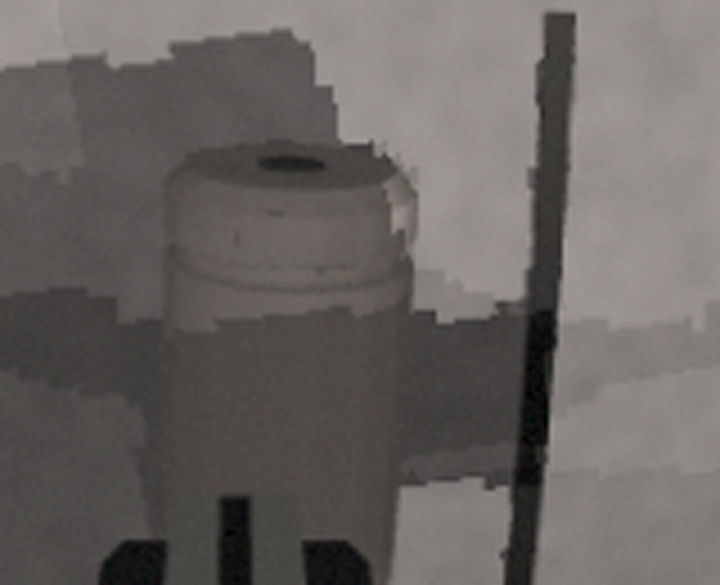

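```bash
python3 - <<'E'
from h import *
f=lambda l,r,v,z:ds(225+l/4.5,225+r/4.5,145+v/4.5,z)
f(163,408,350,.025);f(155,398,480,.025); f(523,553,350,.01);f(513,541,480,.01);f(541,575,20,.01)
E
```

```text
u 27.3 s -49.8 -20.0 mid -34.9
u 9.8 s -51.1 -20.5 mid -35.8
u 21.7 s -2.5 1.6 mid -0.4
u 2.5 s -2.5 1.5 mid -0.5
u 66.0 s -2.6 1.8 mid -0.4
```

Request:
{"name": "jog_arm", "arguments": {"steps": [[[0, 0.1, 0.6], [0, 0.2, 0]], [[0, 0, 0.3], [0, 0, 0]], [[0, 0, 0.2], [0, 0, 0]], [[0, 0, 0.1], [0, 0, 0]], [[0, 0.4, 0.1], [0, 0, 0]], [[0, 0.4, 0.1], [0, 0, 0]], [[0, 0.4, 0.1], [0, 0, 0]]]}}

```text
t: 7.95
tool_pos: [0.478, -0.01, 0.2132]
tool_rot: [-3.131, 0.216, 0.014]
contact_force: [-4.7, -0.2, 10.2]
opening: 0.0001
```

```bash
python3 -c "
from h import *
go(10,-29,40)"
```

```text
t 7.95 tip [ 0.4765 -0.0093  0.0402] F [-4.7  -0.22 10.21] open 0.0001
shift cm [-0.2   0.02  0.02] turn deg [-0.17  0.52  0.21]
tip u,s,z mm 10.4 -29.7 40.2
```

Request:
{"name": "jog_arm", "arguments": {"steps": [[[0, 0.4, 0.1], [0, 0, 0]], [[0, 0.4, 0.1], [0, 0, 0]], [[0, 0.4, 0.1], [0, 0, 0]], [[0, 0, -0.6], [0, 0, 0]], [[0, 0, -0.4], [0, 0, 0]], [[0, -1.1, 0], [0, 0.5, 0.2]], [[0, 0, 0], [0, 0, 0]]]}}

```text
t: 8.65
tool_pos: [0.4784, -0.0112, 0.2229]
tool_rot: [-3.129, 0.224, 0.007]
contact_force: [0.2, 0.5, -0.1]
opening: 0.0001
```

```bash
python3 - <<'E'
from h import *
go(10,-29,40)
c,im=wsnap('pics/w7.png')
cv2.imwrite('pics/w7c.png',cv2.resize(im[145:275,225:385],None,fx=4.5,fy=4.5,interpolation=cv2.INTER_CUBIC))
E
```

```text
t 8.65 tip [ 0.4777 -0.0104  0.0499] F [ 0.2   0.46 -0.08] open 0.0001
shift cm [-0.25 -0.09  0.99] turn deg [-0.23  0.27 -0.11]
tip u,s,z mm 11.8 -28.7 49.9
cam drift 0.0005127991067047644
```

View pics/w7c.png

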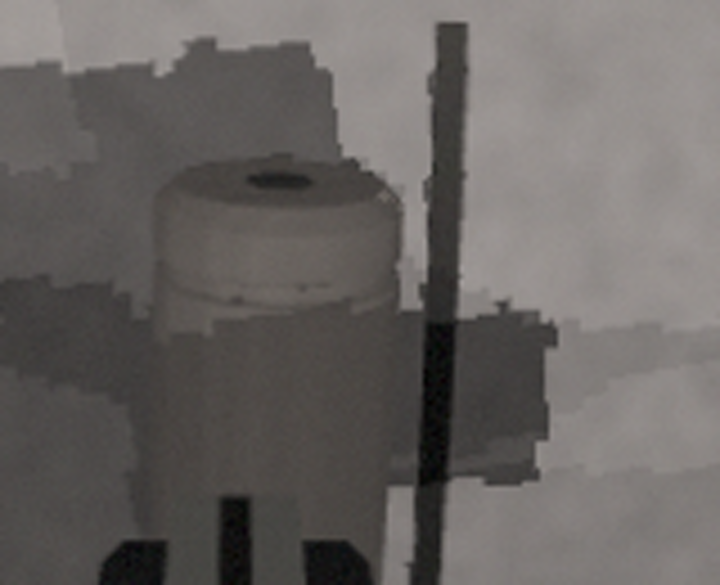

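```bash
python3 - <<'E'
from h import *
f=lambda l,r,v,z:ds(225+l/4.5,225+r/4.5,145+v/4.5,z)
f(151,396,350,.025);f(146,387,480,.025); f(424,454,350,.01);f(416,445,480,.01);f(437,468,25,.01)
E
```

```text
u 29.0 s -37.6 -7.8 mid -22.7
u 11.6 s -38.6 -8.3 mid -23.4
u 23.4 s -2.3 1.7 mid -0.3
u 4.3 s -2.5 1.5 mid -0.5
u 66.7 s -2.1 1.8 mid -0.2
```

Request:
{"name": "jog_arm", "arguments": {"steps": [[[-0.3, 0, 0.6], [0, 0.2, 0]], [[0, 0, 0.3], [0, 0, 0]], [[0, 0, 0.2], [0, 0, 0]], [[0, 0, 0.1], [0, 0, 0]], [[0, 0.4, 0.1], [0, 0, 0]], [[0, 0.4, 0.1], [0, 0, 0]], [[0, 0.4, 0.1], [0, 0, 0]]]}}

```text
t: 9.4
tool_pos: [0.4746, -0.0223, 0.2132]
tool_rot: [-3.13, 0.22, 0.013]
contact_force: [-4.4, 0.7, 9.2]
opening: 0.0001
```

Request:
{"name": "jog_arm", "arguments": {"steps": [[[0, 0.4, 0.1], [0, 0, 0]], [[0, 0.4, 0.1], [0, 0, 0]], [[0, 0.4, 0.1], [0, 0, 0]], [[0, 0, -0.6], [0, 0, 0]], [[0, 0, -0.4], [0, 0, 0]], [[0, -1.1, 0], [0, 0.5, 0.2]], [[0, 0, 0], [0, 0, 0]]]}}

```text
t: 10.1
tool_pos: [0.4747, -0.0234, 0.2229]
tool_rot: [-3.129, 0.228, 0.005]
contact_force: [0.1, -0.3, -0.1]
opening: 0.0
```

```bash
python3 - <<'E'
from h import *
go(10,-17,40)
c,im=wsnap('pics/w8.png')
cv2.imwrite('pics/w8c.png',cv2.resize(im[145:275,225:385],None,fx=4.5,fy=4.5,interpolation=cv2.INTER_CUBIC))
E
```

```text
t 10.1 tip [ 0.4742 -0.0226  0.0499] F [ 0.05 -0.34 -0.12] open 0.0
shift cm [-0.07 -0.15  0.99] turn deg [-0.25  0.2  -0.24]
tip u,s,z mm 10.1 -16.2 49.9
cam drift 0.0005125812550029474
```

View pics/w8c.png

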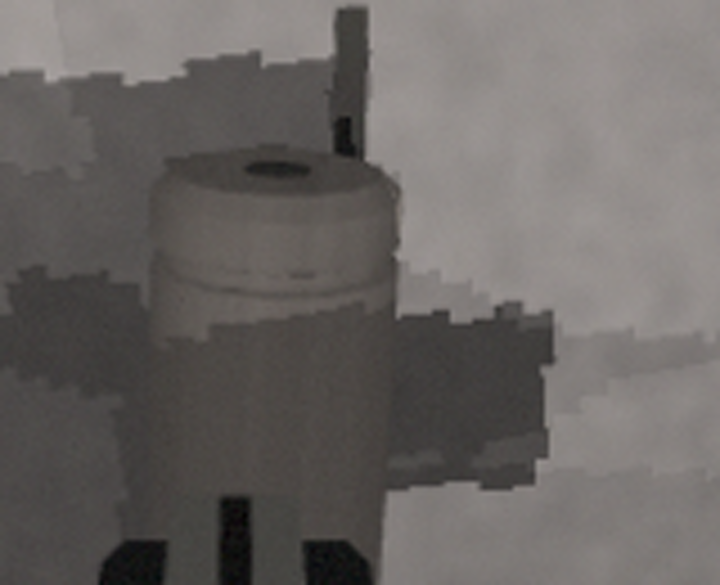

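```bash
python3 - <<'E'
from h import *
f=lambda l,r,v,z:ds(225+l/4.5,225+r/4.5,145+v/4.5,z)
f(148,394,350,.025);f(145,386,480,.025); f(336,368,20,.01);f(332,366,120,.01)
E
```

```text
u 27.4 s -25.4 4.5 mid -10.4
u 9.9 s -26.2 4.1 mid -11.0
u 65.5 s -2.2 1.8 mid -0.2
u 52.7 s -2.5 1.8 mid -0.4
```

Request:
{"name": "jog_arm", "arguments": {"steps": [[[0, 0, 0.6], [0, 0.2, 0]], [[0, 0, 0.3], [0, 0, 0]], [[0, 0, 0.2], [0, 0, 0]], [[0, 0, 0.1], [0, 0, 0]], [[0, 0.4, 0.1], [0, 0, 0]], [[0, 0.4, 0.1], [0, 0, 0]], [[0, 0.4, 0.1], [0, 0, 0]]]}}

```text
t: 10.85
tool_pos: [0.4744, -0.0352, 0.2132]
tool_rot: [-3.129, 0.224, 0.012]
contact_force: [-5.0, 1.0, 9.4]
opening: -0.0001
```

Request:
{"name": "jog_arm", "arguments": {"steps": [[[0, 0.4, 0.1], [0, 0, 0]], [[0, 0.35, 0.1], [0, 0, 0]], [[0, 0.1, 0.05], [0, 0, 0]], [[0, 0, -0.6], [0, 0, 0]], [[0, 0, -1], [0, 0, 0]], [[-2, 0, -3], [0, 0, 0]], [[-4, 0, -3], [0, 0, 0]], [[0, 0, 0], [0, 0, 0]]]}}

```text
t: 11.65
tool_pos: [0.4136, -0.0362, 0.2947]
tool_rot: [-3.129, 0.225, 0.017]
contact_force: [1.1, 0.4, 0.9]
opening: -0.0001
```

```bash
python3 - <<'E'
from h import *
go(10,-5,40)
c,im=wsnap('pics/w9.png')
np.save('c9.npy',c["camera_from_world"])
cv2.imwrite('pics/w9c.png',cv2.resize(im[65:255,185:385],None,fx=3,fy=3,interpolation=cv2.INTER_CUBIC))
E
```

```text
t 11.65 tip [ 0.4118 -0.0352  0.1217] F [1.09 0.37 0.92] open -0.0001
shift cm [ 5.89 -1.06  8.11] turn deg [-0.21  0.64 -0.11]
tip u,s,z mm -50.0 5.1 121.7
cam drift 0.0009050266392086614
```

View pics/w9c.png

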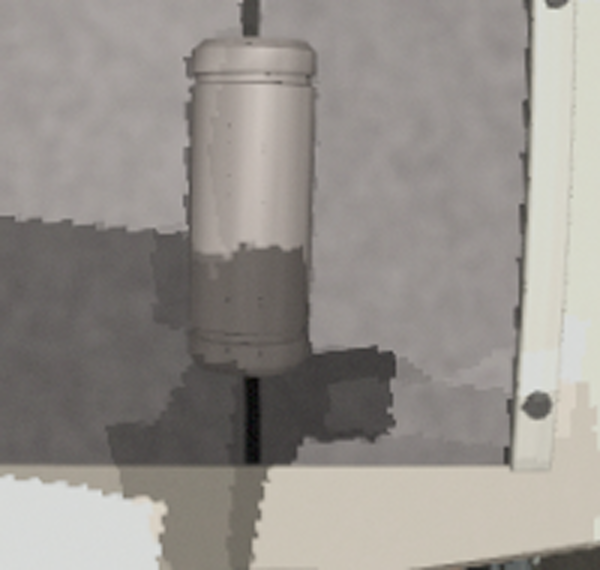

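```bash
python3 - <<'E'
from h import *
c=ctrl.camera_info('wrist'); c["camera_from_world"]=np.load('c9.npy')
f=lambda l,r,v,z:ds(185+l/3,185+r/3,65+v/3,z,c)
f(190,314,130,.025);f(190,310,280,.025);f(188,316,60,.025);f(191,308,350,.025)
f(243,259,20,.01);f(244,260,420,.01)
im=ctrl.get_image('side')[170:280,215:335,::-1]; cv2.imwrite("pics/s9.png",cv2.resize(im,None,fx=5,fy=5,interpolation=cv2.INTER_CUBIC))
E
```

```text
u 27.8 s -14.8 14.9 mid 0.1
u -9.1 s -15.4 14.2 mid -0.6
u 45.0 s -15.2 15.4 mid 0.1
u -26.9 s -15.5 13.8 mid -0.9
u 56.1 s -2.5 1.5 mid -0.5
u -50.1 s -3.0 1.4 mid -0.8
```

View pics/s9.png

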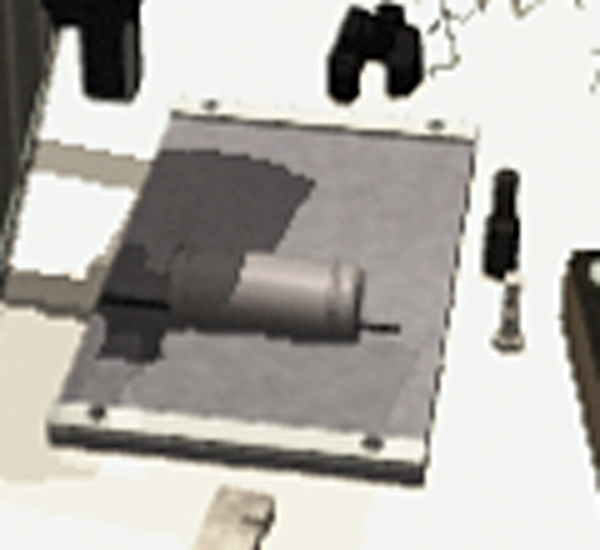

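Both views show the dowel centred on the line, about 0.4 mm off and about 1° out of parallel. It sits roughly 10 mm along from the line's middle, and the bystanders look unmoved. I'll let the arm settle, check again, then hand in.

Request:
{"name": "jog_arm", "arguments": {"steps": [[[0, 0, -2], [0, 0, 0]], [[0, 0, 0], [0, 0, 0]], [[0, 0, 0], [0, 0, 0]], [[0, 0, 0], [0, 0, 0]], [[0, 0, 0], [0, 0, 0]]]}}

```text
t: 12.25
tool_pos: [0.4159, -0.0367, 0.3033]
tool_rot: [-3.124, 0.225, 0.049]
contact_force: [-0.3, 0.6, -0.1]
opening: 0.0003
```

```bash
python3 - <<'E'
from h import *
a=cv2.imread("pics/s9.png"); im=ctrl.get_image('side')[170:280,215:335,::-1]; b=cv2.resize(im,None,fx=5,fy=5,interpolation=cv2.INTER_CUBIC)
print("dowel right half diff",cv2.absdiff(a,b)[250:345,260:400].mean(), cv2.absdiff(a,b)[250:345,260:400].max())
s0=cv2.imread("pics/side0.png")[170:280,215:335]
d=cv2.absdiff(s0,im);print("bolt/punch diff",d[30:72,95:106].mean(),"clip",d[0:22,64:86].mean(),"gauge",d[96:,38:56].mean())
o=ctrl.get_obs();print(o["t"],o["dq"].round(3),o["contact_force"].round(2))
E
```

```text
dowel right half diff 1.4797994987468672 76
bolt/punch diff 1.0036075036075036 clip 1.449724517906336 gauge 8.899470899470899
12.3 [ 0.    -0.011  0.001  0.001  0.003 -0.002] [ 0.12 -0.62 -0.92]
```

```bash
python3 -c "
from station import ctrl
print(ctrl.finish_job())"
```

```text
the job is handed in; nothing more can be done
None
```

I rolled the dowel about 69 mm onto the marked line in six strokes with the shut fingertips, then lifted clear and handed the job in at t ≈ 12.3 s. Pressing force was about 8–16 N at the readings I took. The dowel moved at about half the tip's travel each time, so it rolled rather than slid.

**Final position:** in the last wrist image the dowel's middle was about 0.4 mm from the line. It was parallel within about 1° and roughly 10 mm along from the line's middle. The side view agreed by eye, and two side pictures 0.6 s apart showed almost no change at the dowel, so I took it to be at rest.

**Bystanders:** the punch, bolt and clip areas matched the first side picture. The gauge block area differed a little more (mean 8.9 grey levels, against 1.0–1.4 for the others). I put that down to the arm's shadow, since the arm never went near it, but I did not measure the block again.

**Checks that disagreed:** one early wrist measurement was about 9 mm off the top view because the arm was still settling; a retake agreed. The top camera was blocked by the arm during the strokes, so the later positions come mainly from the wrist camera.

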